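Build the sieve column on the shaker

TASK

Set up the sieve column on the shaker, from the bottom up: the blue fine sieve on the steel collecting pan, then the green medium sieve on it, then the orange coarse sieve, and last the white lid with the black knob. Every part must sit level and fully home in the one below, and the finished column must stand by itself. Leave the glass beaker and the porcelain dish standing where they are.

Things in the scene. Friction and masses are not known exactly. Their poses are not given: they have to be found in the camera images.
- sieve_fine_center (a point): Fine sieve: blue plastic cup, floor of close 3 mm mesh. Outer diameter 56 mm, wall 3, height 40: the lowest 6 mm is a tapered foot (36 to 44 mm wide), above it a straight upright wall to grip. 90 g, stands upright. Point: on the axis, 20 mm above the underside, z up. Mouth 50 mm wide, open: the next part's foot drops 6 mm into it, play 3 mm all round; each sieve adds 34 mm to a column.
- sieve_medium_center (a point): Medium sieve: green plastic cup, floor of 5.5 mm mesh. Outer diameter 56 mm, wall 3, height 40: the lowest 6 mm is a tapered foot (36 to 44 mm wide), above it a straight upright wall to grip. 90 g, stands upright. Point: on the axis, 20 mm above the underside, z up. Mouth 50 mm wide, open: the next part's foot drops 6 mm into it, play 3 mm all round; each sieve adds 34 mm to a column.
- sieve_coarse_center (a point): Coarse sieve: orange plastic cup, floor of wide 11 mm mesh. Outer diameter 56 mm, wall 3, height 40: the lowest 6 mm is a tapered foot (36 to 44 mm wide), above it a straight upright wall to grip. 90 g, stands upright. Point: on the axis, 20 mm above the underside, z up. Mouth 50 mm wide, open: the next part's foot drops 6 mm into it, play 3 mm all round; each sieve adds 34 mm to a column.
- lid_knob (a point): Lid: white disc 56 mm across, 6 mm thick, on a 6 mm tapered foot like the sieves'; in the middle of its top an upright black round knob, diameter 24, 28 mm tall. 40 mm tall in all, 70 g, stands on its foot. Point: on the axis at mid-height of the knob, 26 mm above the lid's underside, z up. Seated on a sieve, the point is 40 mm above that sieve's point.
- pan_mouth (a point): Centre of the open mouth, at rim level, z up, of the steel collecting pan fixed on the sieve shaker: diameter 56 mm, wall 3, height 30, rim 90 mm above the bench. Below it a 90 mm disc, 10 mm thick, on a blue box 140 x 140 x 50 mm, at either side of the bench. A sieve's foot fits into it; a sieve seated there has its point 14 mm above this one.
- stirrer: Hotplate stirrer, not part of the job: fixed white box 150 x 140 mm, 68 mm tall, at the side of the bench opposite the shaker. Origin at the centre of its underside.
- beaker: Small empty glass beaker, 48 mm diameter, 55 mm tall, not part of the job, standing loose among the sieves. Origin at the centre of its underside, z up.
- dish: White porcelain evaporating dish (bowl), 64 mm diameter, 28 mm tall, not part of the job, standing loose among the sieves. Origin at the centre of its underside, z up.
Things that resemble listed ones, but are neither listed nor needed, are in the scene too. Of the things like the part that bears pan_mouth, leave any that is red or turquoise; of the rest the larger one is meant.

How it is judged:
On the way, in this order (a step that is already met when the one before it is completed fails the run):
1. the blue fine sieve is seated on the collecting pan (horizontal distance between sieve_fine_center and pan_mouth below 0.007 m and z of sieve_fine_center in the frame of pan_mouth between 0.01 and 0.018 m and angle between sieve_fine_center's own z axis and vertical below 0.08 rad), for 0.2 s.
2. the green medium sieve is seated on the fine sieve (horizontal distance between sieve_medium_center and sieve_fine_center below 0.007 m and z of sieve_medium_center in the frame of sieve_fine_center between 0.03 and 0.038 m and angle between sieve_medium_center's own z axis and vertical below 0.08 rad), for 0.2 s.
3. the orange coarse sieve is seated on the medium sieve (horizontal distance between sieve_coarse_center and sieve_medium_center below 0.007 m and z of sieve_coarse_center in the frame of sieve_medium_center between 0.03 and 0.038 m and angle between sieve_coarse_center's own z axis and vertical below 0.08 rad), for 0.2 s.
4. the lid is seated on the coarse sieve (horizontal distance between lid_knob and sieve_coarse_center below 0.007 m and z of lid_knob in the frame of sieve_coarse_center between 0.036 and 0.044 m and angle between lid_knob's own z axis and vertical below 0.08 rad), for 0.2 s.
At the end, for the whole second after the job is handed in: From the bottom: pan, fine, medium, coarse sieve, lid. Each is centred on the one below within 7 mm, at its seated height within 4 mm and level within 0.08 rad (so its foot is in the mouth below); all four are at rest (under 10 mm/s) (all of step 1 and all of step 2 and all of step 3 and all of step 4 and linear speed of each of sieve_fine, sieve_medium, sieve_coarse, lid below 0.01 m/s); the robot touches nothing.
It fails at once if the beaker is pushed more than 40 mm from its place or tipped over (distance of beaker from where it was at the start of the episode above 0.04 m or angle between beaker's own z axis and vertical above 0.6 rad).
It fails at once if the porcelain dish is pushed more than 40 mm from its place or tipped over (distance of dish from where it was at the start of the episode above 0.04 m or angle between dish's own z axis and vertical above 0.6 rad).
It also fails if it takes over 115 s, if anything falls off the work surface, if the arm or the gripper's body presses on something with over 40 N, if the wrist force passes 120 N, or if a joint passes its speed limit or range.

ROBOT

A 6-joint arm with a two-finger parallel gripper is mounted at the origin on the work surface. World frame = base frame: x ahead of the robot, y to its left, z up, the work surface at z = 0. Lengths are in m, angles in rad, forces in N, time in s.
With the tool pointing down it reaches from about 0.375 to 0.975 m from the base axis. Payload 3.8 kg.
Tool frame: the origin (TCP) lies on the centre line of the jaws, within the pads' length; the fingertips stand 14 mm ahead of it and the grasp point (between the pads) lies 5 mm behind it; z points along the fingers, y is the line along which they close (so a half turn about z gives the same grasp; the last joint's range is limited). The gripper opens to 85 mm and grips with 20 to 120 N. Pads are 22 mm wide; open, the fingers measure 114 mm over their backs; the gripper's body (76 mm by 85 mm) begins 54 mm behind the grasp point. The pads swing forward as they close: fully open they stand 13 mm farther back than shut.
Start: joints at [1.202, 0.264, 1.604, -0, 1.274, -0.037], TCP at [0.22, 0.638, 0.245] pointing down, gripper open.
Joint ranges: [-2.63, 2.63], [-0.94, 2.18], [0.31, 2.57], [-1.31, 4.45], [0, 2.66], [-2.55, 2.55]. Speed limits (rad/s): [2.57, 2.57, 3.14, 3.14, 3.14, 3.14].

INTERFACE

Orientations are given as a rotation vector (axis times angle).
In Python, from workcell import bot, eyes, spot_in gives the robot as it stands.
- The arm moves only by the tool carry_out, never from a script. Its argument "series" is text: rows parted by semicolons, each of 4 numbers parted by spaces: the shift along the world's x, y, z in m, then the turn about the world's z in degrees. In form: tx ty tz roll; .... A call has 1 to 20 rows; each row shifts and turns the commanded pose from where the row before left it; what a row does not reach is not made up. A row lasts 1/8 s, in which the tool goes at most 62.5 mm and 10.7 degrees, less where a joint would pass 70% of its speed; a pose out of reach is approached as far as the arm can. A call is refused whole if a number of a shift passes 0.0625 or a number of a turn 10.7, either way. A call with a gripper value outside its range is refused whole. "jaw" is the gripper command: -1 is shut, 1 is fully open, values between are in proportion, set as the call begins (left out, the last holds). The fingers move at their own pace and stop on an object; "grip_force" is the grip in N (left out, the last holds). Time passes only in rows, so rows that do not move let the fingers close. It gives the time, the measured TCP pose, the force, the opening and the grip force at its end, in the units of the state.
- bot.read_state(): the state, without advancing time (a new reading comes with each control period).
- eyes.read_camera(name): name is "side" or "top" or "wrist"; returns (picture, depth): 400x640x3 uint8, blue, green, red; 400x640 float32, m along the optical axis (not along the pixel's ray), 0 where there is no reading.
- eyes.get_calibration(name): a dict with "K" (3x3 intrinsics, pixels), "position" and "rotation" of the camera in the world; the wrist camera has in their place "T_tool_cam" (4x4, takes a point from camera to tool coordinates, whose origin is the TCP and whose axes are the flange's). Camera axes: x right, y down, z forward; pixel columns grow to the right and rows downward; lengths in m; the calibration is good to about 2 mm. The wrist camera is an equidistant fisheye: a pixel r from the principal point sees the ray r / f radians off the axis. A picture is of the moment at which its call begins: read the wrist's pose just before it. get_calibration takes no time and is no camera call.
- bot.finish_job(): hands the job in; it is judged then, once.
Trained networks look in the newest picture that a camera, given by its name, has taken for a name from the list of things; names that differ only in an ending like _2 or _b are one class to them, and where a whole thing is asked for, a point or a joint stands for the part that bears it (a point fixed in the world has none). Each returns a list of dicts, best first, with "score" (0 to 1); they miss things now and then, are a little off and sometimes report something else, mostly with a low value. They report only what shows in the picture. A call takes as long as a camera call. They do not tell look-alikes from the thing itself.
- spot_in(camera, target): "rect" ([centre column, centre row, width, height] in pixels, round what is visible of it).
The state is a dict: "time": time; "q": joint angles; "joint_vel": joint speeds; "joint_torque": joint torques, N m; "tool_pos": TCP position; "tcp_rot": TCP orientation; "wrist_force": force on the tool from outside, world axes, zero at the start; "torque": the same for the moment, N m; "width": opening from 0.0 (shut) to 1.0 (fully open); "grip_force": force on a finger pad.
Only numpy, scipy, OpenCV 4.12 (cv2) and the standard library are available. Lean on these libraries where they do the work, as an engineer would, in place of code of your own. Each camera call takes 0.05 s, during which the arm holds its last target. There are 200 camera calls.

## Working session

There is one attempt and no reset: what is moved stays moved. The work goes in short steps, Python scripts to look and compute and a tool call to move; the robot and the scene stay as the last step left them, time stands still between calls to the robot, and variables do not carry over. Pictures are saved under pics/ and viewed, at most 14 in all, crops included, and the job is handed in when it is done.

Besides the shell and the picture viewer there is one more tool, called as name(argument=value, ...) on one line, values as JSON. carry_out: Moves the arm, as the interface text tells. Its arguments: {"type":"object","properties":{"series":{"type":"string"},"jaw":{"type":"number"},"grip_force":{"type":"number"}},"required":["series"]}

```bash
ls; mkdir -p pics
cat > h.py <<'E'
import numpy as np, cv2
from workcell import bot, eyes, spot_in
def cal(n):
    c=eyes.get_calibration(n); return np.array(c["K"]),np.array(c["position"]),np.array(c["rotation"])
def cloud(n,depth):
    K,p,R=cal(n)
    if R.shape!=(3,3): R=cv2.Rodrigues(R)[0]
    v,u=np.mgrid[:400,:640]
    P=np.stack([(u-K[0,2])/K[0,0]*depth,(v-K[1,2])/K[1,1]*depth,depth],-1)
    return P@R.T+p
E
python3 - <<'E'
from h import *
for n in("top","side"):
    im,d=eyes.read_camera(n); cv2.imwrite(f"pics/{n}0.png",im); np.save(f"{n}0.npy",d)
    print(n,*cal(n))
    for t in ["sieve_fine_center","sieve_medium_center","sieve_coarse_center","lid_knob","pan_mouth","stirrer","beaker","dish"]:
        r=spot_in(n,t); W=cloud(n,d)
        for x in r[:4]:
            c,w=x["rect"][:2]; print(t,round(x["score"],2),np.round(x["rect"]),np.round(W[int(w),int(c)],3))
print(bot.read_state())
E
```

```text
pics
top [[423.45584619   0.         319.53542823]
 [  0.         423.45584619 202.24063503]
 [  0.           0.           1.        ]] [ 0.28805396 -0.09735713  1.41846722] [-2.14415261  2.13556277 -0.17235802]
sieve_fine_center 0.67 [266. 187.  16.  20.] [0.568 0.081 0.012]
sieve_medium_center 0.69 [259. 154.  15.  18.] [0.685 0.109 0.005]
sieve_coarse_center 0.67 [321. 181.  16.  17.] [ 0.59  -0.101  0.007]
lid_knob 0.79 [312. 228.  12.  16.] [ 0.426 -0.072  0.043]
lid_knob 0.73 [193. 194.  50.  52.] [0.529 0.309 0.07 ]
pan_mouth 0.91 [374. 153.  35.  38.] [ 0.676 -0.277  0.056]
pan_mouth 0.77 [385. 204.  48.  53.] [ 0.5   -0.312  0.065]
pan_mouth 0.74 [378. 264.  42.  34.] [ 0.311 -0.289  0.045]
pan_mouth 0.59 [456. 201.  55.  54.] [ 0.514 -0.542  0.065]
stirrer 0.9 [193. 197.  50.  52.] [0.519 0.313 0.068]
stirrer 0.35 [262. 220.  19.  12.] [0.457 0.097 0.002]
beaker 0.7 [262. 220.  20.  15.] [0.457 0.097 0.002]
dish 0.84 [316. 151.  18.  18.] [ 0.697 -0.084  0.004]
side [[479.15977071   0.         322.75098148]
 [  0.         479.15977071 200.99625511]
 [  0.           0.      
[... 806 characters left out ...]
017]
{'time': 0.9, 'q': array([ 1.20208455e+00,  2.63859985e-01,  1.60398085e+00, -1.17208517e-05,
        1.27371954e+00, -3.68937443e-02]), 'joint_vel': array([-7.66623782e-05,  3.84385318e-04,  3.52672249e-05,  1.19120650e-03,
        7.31765538e-04, -8.19904559e-04]), 'joint_torque': array([ 3.26474910e-04, -5.15045536e+01, -3.67729676e+01,  6.96757706e-05,
        6.01971260e-04,  1.00352553e-07]), 'tool_pos': array([0.21989025, 0.63817766, 0.24531707]), 'tcp_rot': array([5.18822472e-01, 3.09843796e+00, 4.61162767e-05]), 'wrist_force': array([ 0.47742634,  0.649442  , -0.44258501]), 'torque': array([-0.02306077, -0.03732372, -0.01452062]), 'grip_force': 0.0, 'width': 1.0013146380479623}
```

Run:
```python
import cv2
a=cv2.imread("pics/top0.png")[110:290,160:500]; cv2.imwrite("pics/topc.png",cv2.resize(a,None,fx=2.35,fy=2.35,interpolation=cv2.INTER_CUBIC))
a=cv2.imread("pics/side0.png")[110:350,200:500]; cv2.imwrite("pics/sidec.png",cv2.resize(a,None,fx=2.5,fy=2.5,interpolation=cv2.INTER_CUBIC))
```

```text
(no output)
```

View pics/topc.png

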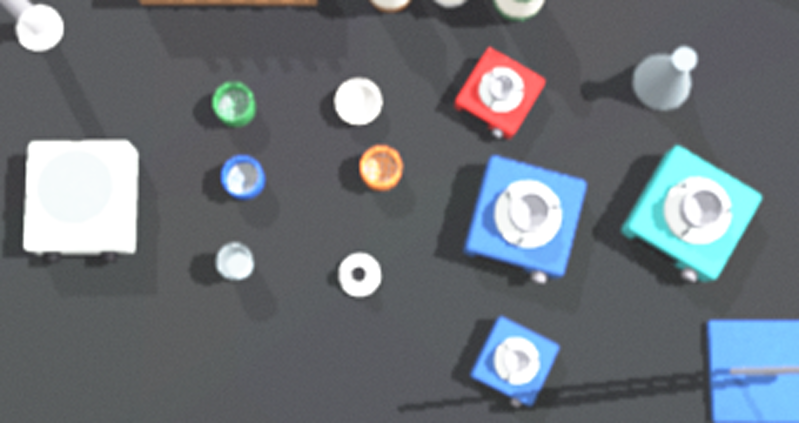

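View pics/sidec.png

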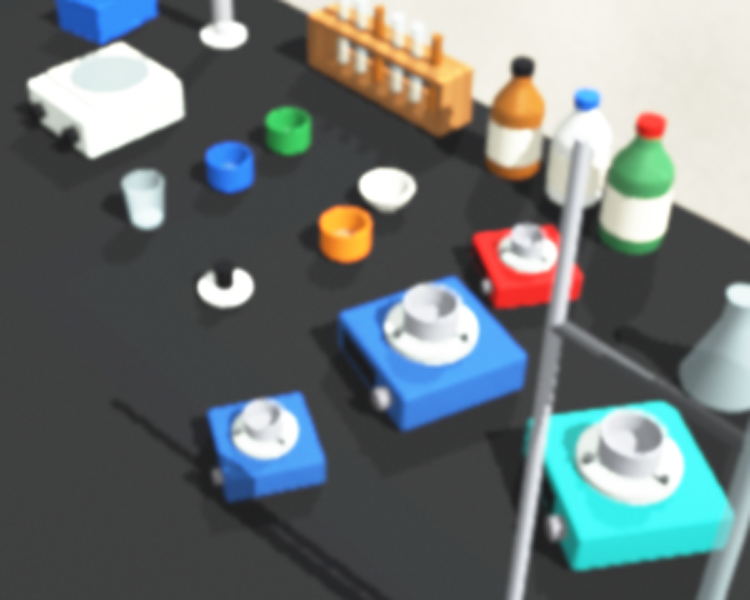

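The top view shows the shaker candidates at full-image pixels: large blue (385,204), small blue (378,264), red (374,153), turquoise (456,201). By the description I choose the large blue. The lid is at (312,228), and the dish at (316,151) is only a bowl. The blue sieve is at (266,187), green (259,154), orange (321,181).

```bash
cat > m.py <<'E'
from h import *
from scipy.optimize import least_squares
def fit(P,r=None):
    c=P.mean(0)
    f=lambda x:np.hypot(*(P-x[:2]).T)-(r or x[2])
    s=least_squares(f,[*c,.027][:2 if r else 3],loss="soft_l1",f_scale=.002); return s.x,np.abs(s.fun).mean()
if __name__=="__main__":
  G={"fine":(.57,.09,.033,.05),"medium":(.69,.12,.033,.05),"coarse":(.565,-.115,.033,.05),"lid":(.43,-.085,.03,.05),"lid disc":(.43,-.085,.006,.018),"pan":(.49,-.33,.082,.1),"beaker":(.44,.08,.045,.065),"dish":(.697,-.078,.02,.04)}
  for n in("top","side"):
    W=cloud(n,np.load(n+"0.npy")).reshape(-1,3)
    for k,(x,y,a,b) in G.items():
        m=(np.hypot(W[:,0]-x,W[:,1]-y)<.055)&(W[:,2]>a)&(W[:,2]<b); P=W[m]
        if len(P)>8: print(n,k,len(P),"fit",np.round(fit(P[:,:2])[0],3),"mid",np.round((P.min(0)+P.max(0))/2,3),"med",np.round(np.median(P,0),3))
E
python3 m.py
```

```text
top fine 59 fit [0.567 0.089 0.026] mid [0.566 0.088 0.04 ] med [0.566 0.088 0.039]
top medium 56 fit [0.674 0.105 0.026] mid [0.674 0.105 0.039] med [0.675 0.108 0.038]
top coarse 56 fit [ 0.581 -0.107  0.026] mid [ 0.581 -0.108  0.04 ] med [ 0.583 -0.106  0.039]
top lid 42 fit [ 0.43  -0.077  0.008] mid [ 0.43  -0.077  0.039] med [ 0.43  -0.076  0.04 ]
top lid disc 179 fit [ 0.43  -0.077  0.022] mid [ 0.437 -0.085  0.012] med [ 0.429 -0.079  0.012]
top pan 62 fit [ 0.511 -0.31   0.026] mid [ 0.511 -0.31   0.088] med [ 0.51  -0.313  0.089]
top beaker 50 fit [0.444 0.095 0.022] mid [0.444 0.095 0.053] med [0.447 0.101 0.054]
top dish 96 fit [ 0.679 -0.074  0.028] mid [ 0.681 -0.074  0.027] med [ 0.687 -0.072  0.027]
side fine 106 fit [0.57  0.087 0.027] mid [0.571 0.087 0.039] med [0.568 0.083 0.038]
side medium 99 fit [0.678 0.102 0.026] mid [0.678 0.1   0.04 ] med [0.678 0.102 0.038]
side coarse 126 fit [ 0.584 -0.11   0.026] mid [ 0.585 -0.11   0.04 ] med [ 0.583 -0.109  0.038]
side lid 65 fit [ 0.433 -0.08   0.009] mid [ 0.433 -0.08   0.038] med [ 0.432 -0.081  0.04 ]
side lid disc 174 fit [ 0.434 -0.079  0.023] mid [ 0.437 -0.09   0.012] med [ 0.425 -0.088  0.014]
side pan 157 fit [ 0.513 -0.313  0.026] mid [ 0.512 -0.313  0.088] med [ 0.508 -0.317  0.089]
side beaker 119 fit [0.447 0.092 0.022] mid [0.448 0.092 0.052] med [0.449 0.093 0.052]
side dish 138 fit [ 0.682 -0.077  0.028] mid [ 0.683 -0.077  0.027] med [ 0.687 -0.073  0.027]
```

carry_out(series="0.0249 -0.0393 -0.005;0.0249 -0.0393 -0.005 0")

```text
$.series[0]: bad value
```

carry_out(series="0.0249 -0.0393 -0.005 0;0.0249 -0.0393 -0.005 0;0.0249 -0.0393 -0.005 0;0.0249 -0.0393 -0.005 0;0.0249 -0.0393 -0.005 0;0.0249 -0.0393 -0.005 0;0.0249 -0.0393 -0.005 0;0.0249 -0.0393 -0.005 0;0.0249 -0.0393 -0.005 0;0.0249 -0.0393 -0.005 0;0.0249 -0.0393 -0.005 0;0.0249 -0.0393 -0.005 0;0 0 0 0;0 0 0 0", jaw=1)

```text
time: 2.65
tool_pos: [0.5185, 0.1667, 0.1853]
tcp_rot: [-0.52, -3.098, -0.001]
wrist_force: [1.0, -0.1, 0.3]
width: 0.995
grip_force: 0.0
```

carry_out(series="0.025 -0.039 0 0;0.025 -0.04 0 0;0 0 0 0;0 0 0 0")

```text
time: 3.15
tool_pos: [0.5681, 0.0888, 0.1853]
tcp_rot: [-0.518, -3.098, -0.001]
wrist_force: [-0.1, -1.2, -0.7]
width: 0.996
grip_force: 0.0
```

```bash
cat > w.py <<'E'
from m import *
# fit the ring (known rim height zlo..zhi) near x,y in the wrist camera's cloud
def wrist(name=None):
    s=bot.read_state(); im,d=eyes.read_camera("wrist"); c=eyes.get_calibration("wrist")
    K=np.array(c["K"]); T=np.array(c["T_tool_cam"]); R=cv2.Rodrigues(np.array(s["tcp_rot"]))[0]
    v,u=np.mgrid[:400,:640]; a=(u-K[0,2])/K[0,0]; b=(v-K[1,2])/K[1,1]; th=np.hypot(a,b)+1e-9
    k=np.tan(np.minimum(th,1.4))/th*d; P=np.stack([a*k,b*k,d],-1)
    W=(P@T[:3,:3].T+T[:3,3])@R.T+s["tool_pos"]
    W[(d<=0)]=np.nan
    if name: cv2.imwrite(f"pics/{name}.png",im)
    return s,im,d,W
def ring(W,x,y,a,b,rad=.05,r=None):
    Q=W.reshape(-1,3); Q=Q[np.isfinite(Q[:,0])]
    P=Q[(np.hypot(Q[:,0]-x,Q[:,1]-y)<rad)&(Q[:,2]>a)&(Q[:,2]<b)]
    if len(P)<10: return len(P)
    return len(P),np.round(np.r_[fit(P[:,:2],r)[0],fit(P[:,:2],r)[1]],4),"mid",np.round((P.min(0)+P.max(0))/2,4),"med z",round(np.median(P[:,2]),4)
E
python3 - <<'E'
from w import *
s,im,d,W=wrist("w1"); print(s["tool_pos"])
print(ring(W,.568,.088,.033,.05)); print(ring(W,.676,.103,.033,.05)); print(ring(W,.445,.093,.045,.065))
print(eyes.get_calibration("wrist"))
E
```

```text
[0.56805883 0.08883346 0.18525762]
(729, array([0.571 , 0.0888, 0.026 , 0.0008]), 'mid', array([0.5717, 0.0886, 0.0373]), 'med z', np.float64(0.0392))
(658, array([0.6784, 0.1042, 0.0262, 0.0008]), 'mid', array([0.6791, 0.1043, 0.0374]), 'med z', np.float64(0.0388))
(753, array([0.4491, 0.0941, 0.0219, 0.0008]), 'mid', array([0.4488, 0.0939, 0.0512]), 'med z', np.float64(0.0542))
{'K': array([[309.70691629,   0.        , 316.81027335],
       [  0.        , 309.70691629, 197.29216552],
       [  0.        ,   0.        ,   1.        ]]), 'T_tool_cam': array([[ 1.23167705e-03, -9.47711935e-01, -3.19124696e-01,
         8.09045382e-02],
       [ 9.99999170e-01,  1.28787027e-03,  3.49267915e-05,
        -3.17406320e-04],
       [ 3.77890672e-04, -3.19124474e-01,  9.47712735e-01,
        -1.28274983e-01],
       [ 0.00000000e+00,  0.00000000e+00,  0.00000000e+00,
         1.00000000e+00]])}
```

View pics/w1.png

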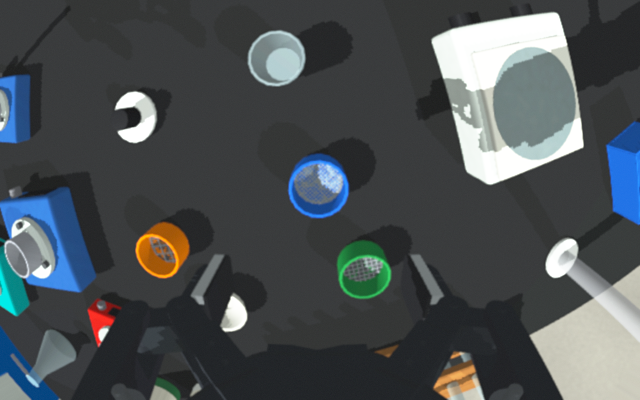

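carry_out(series="0.002 0 -0.05 0;0 0 -0.05 0;0 0 -0.04 0;0 0 -0.019 0;0 0 0 0;0 0 0 0")

```text
time: 3.95
tool_pos: [0.5722, 0.0882, 0.0281]
tcp_rot: [0.517, 3.096, 0.001]
wrist_force: [-0.5, 0.2, 1.1]
width: 1.003
grip_force: 0.0
```

carry_out(series="0 0 0 0;0 0 0 0;0 0 0 0;0 0 0 0;0 0 0 0;0 0 0 0", jaw=-1, grip_force=30)

```text
time: 4.7
tool_pos: [0.5721, 0.0877, 0.0283]
tcp_rot: [0.519, 3.096, 0.001]
wrist_force: [-0.3, 0.2, 6.5]
width: 0.649
grip_force: 31.4
```

carry_out(series="0 0 0.03 0;0 0 0.05 0;0 0 0.055 0;-0.008 -0.057 0 0;-0.008 -0.057 0 0;-0.008 -0.057 0 0;-0.008 -0.057 0 0;-0.008 -0.057 0 0;-0.008 -0.057 0 0;-0.008 -0.057 0 0;0 0 0 0;0 0 0 0;0 0 0 0")

```text
time: 6.32
tool_pos: [0.5148, -0.31, 0.1613]
tcp_rot: [-0.517, -3.099, -0.001]
wrist_force: [0.2, -0.5, -0.8]
width: 0.647
grip_force: 32.4
```

Run:
```python
from w import *
s,im,d,W=wrist("w2"); t=s["tool_pos"];print(t,s["width"])
print(ring(W,.512,-.312,.082,.1)); print("held",ring(W,t[0],t[1],t[2]+.002,t[2]+.025,.04))
print("disc",ring(W,.512,-.312,.052,.067,.06))
im,d=eyes.read_camera("top");W=cloud("top",d);print("held top",ring(W,t[0],t[1],t[2]+.002,t[2]+.02,.04))
im,d=eyes.read_camera("side");W=cloud("side",d);print("held side",ring(W,t[0],t[1],t[2]+.002,t[2]+.02,.04))
```

```text
[ 0.51479585 -0.3100341   0.16127022] 0.6470893171248275
(661, array([ 0.5142, -0.311 ,  0.026 ,  0.0008]), 'mid', array([ 0.5048, -0.3104,  0.0869]), 'med z', np.float64(0.0892))
held (5863, array([ 0.513 , -0.3096,  0.027 ,  0.0022]), 'mid', array([ 0.514 , -0.3082,  0.1748]), 'med z', np.float64(0.1719))
disc (4858, array([ 0.5189, -0.3126,  0.0369,  0.0079]), 'mid', array([ 0.5078, -0.3111,  0.0595]), 'med z', np.float64(0.0599))
held top (39, array([ 0.5125, -0.3101,  0.029 ,  0.0013]), 'mid', array([ 0.4977, -0.305 ,  0.1713]), 'med z', np.float64(0.1721))
held side (184, array([ 0.514 , -0.3138,  0.0283,  0.0024]), 'mid', array([ 0.5116, -0.3124,  0.1722]), 'med z', np.float64(0.1719))
```

View pics/w2.png

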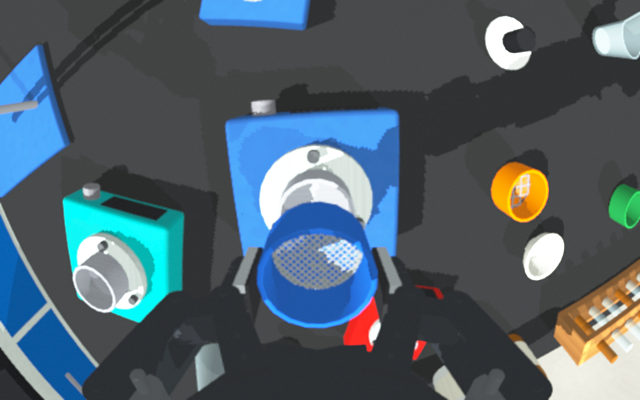

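carry_out(series="0 -0.001 -0.02 0;0 0 -0.015 0;0 0 -0.006 0;0 0 -0.006 0;0 0 0 0;0 0 0 0")

```text
time: 7.22
tool_pos: [0.515, -0.3127, 0.1148]
tcp_rot: [0.519, 3.098, -0.001]
wrist_force: [-0.6, 1.0, -0.8]
width: 0.649
grip_force: 32.4
```

carry_out(series="0 0 -0.001 0;0 0 0 0;0 0 0 0;0 0 0 0;0 0 0 0", jaw=1)

```text
time: 7.85
tool_pos: [0.5147, -0.3124, 0.1133]
tcp_rot: [0.519, 3.098, -0.0]
wrist_force: [-0.8, 0.4, 0.9]
width: 1.003
grip_force: 0.0
```

carry_out(series="0 0 0.02 0;0 0 0.04 0;0 0 0.04 0;0 0 0 0;0 0 0 0")

```text
time: 8.48
tool_pos: [0.5148, -0.3125, 0.2142]
tcp_rot: [0.519, 3.097, -0.001]
wrist_force: [-0.1, 1.3, -0.5]
width: 0.998
grip_force: 0.0
```

Run:
```python
from w import *
s,im,d,W=wrist("w3"); t=s["tool_pos"];print(t,s["width"])
print(ring(W,.513,-.312,.118,.135,.045)); print("inner",ring(W,.513,-.312,.08,.1,.045))
im,d=eyes.read_camera("top");W=cloud("top",d);print("top",ring(W,.513,-.312,.118,.135,.045))
im,d=eyes.read_camera("side");W=cloud("side",d);print("side",ring(W,.513,-.312,.118,.135,.045))
```

```text
[ 0.51475587 -0.31247221  0.21422281] 0.9978267801836241
(1095, array([ 0.5138, -0.3126,  0.0261,  0.0008]), 'mid', array([ 0.5143, -0.313 ,  0.1216]), 'med z', np.float64(0.1232))
inner (2591, array([ 0.5169, -0.3131,  0.0177,  0.0056]), 'mid', array([ 0.513 , -0.311 ,  0.0901]), 'med z', np.float64(0.0932))
top (40, array([ 0.5099, -0.3111,  0.0262,  0.0008]), 'mid', array([ 0.5074, -0.3106,  0.1244]), 'med z', np.float64(0.1245))
side (153, array([ 0.5125, -0.3146,  0.0261,  0.0012]), 'mid', array([ 0.513, -0.314,  0.123]), 'med z', np.float64(0.1235))
```

carry_out(series="0.0204 0.052 0 0;0.0204 0.052 0 0;0.0204 0.052 0 0;0.0204 0.052 0 0;0.0204 0.052 0 0;0.0204 0.052 0 0;0.0204 0.052 0 0;0.0204 0.052 0 0;0 0 0 0;0 0 -0.055 0;0 0 -0.055 0;0 0 -0.04 0;0 0 -0.026 0;0 0 -0.01 0;0 0 0 0;0 0 0 0")

```text
time: 10.62
tool_pos: [0.6791, 0.1034, 0.0289]
tcp_rot: [0.519, 3.096, 0.001]
wrist_force: [-0.1, 0.7, 0.6]
width: 0.999
grip_force: 0.0
```

carry_out(series="0 0 0 0;0 0 0 0;0 0 0 0;0 0 0 0;0 0 0 0", jaw=-1)

```text
time: 11.25
tool_pos: [0.679, 0.1037, 0.0291]
tcp_rot: [0.518, 3.096, 0.001]
wrist_force: [-0.8, -0.2, 6.3]
width: 0.649
grip_force: 32.3
```

carry_out(series="0 0 0.03 0;0 0 0.055 0;0 0 0.06 0;-0.0204 -0.052 0.02 0;-0.0204 -0.052 0 0;-0.0204 -0.052 0 0;-0.0204 -0.052 0 0;-0.0204 -0.052 0 0;-0.0204 -0.052 0 0;-0.0204 -0.052 0 0;-0.0204 -0.052 0 0;0 0 0 0;0 0 0 0;0 0 0 0")

```text
time: 13.0
tool_pos: [0.5151, -0.3111, 0.1921]
tcp_rot: [-0.516, -3.099, -0.001]
wrist_force: [-0.5, -0.7, -0.6]
width: 0.651
grip_force: 32.6
```

```bash
cat > held.py <<'E'
import sys
from w import *
# compare held rim with ring below (rim height zb) in all three cameras
zb=float(sys.argv[1]); s,im,d,W=wrist(sys.argv[2]); t=s["tool_pos"]; print(t,s["width"])
C={"wrist":W,**{n:cloud(n,eyes.read_camera(n)[1]) for n in("top","side")}}
for n,W in C.items(): print(n,"held",ring(W,t[0],t[1],t[2]+.0075,t[2]+.014,.034),"\n   below",ring(W,.513,-.312,zb-.003,zb+.005,.034,.0265))
E
python3 held.py .124 w4
```

```text
[ 0.51505629 -0.31105948  0.19205604] 0.6512485243138529
wrist held (2868, array([ 0.5148, -0.3112,  0.0264,  0.0012]), 'mid', array([ 0.5153, -0.3094,  0.2028]), 'med z', np.float64(0.2023)) 
   below (573, array([ 0.5145, -0.3128,  0.0008]), 'mid', array([ 0.5042, -0.3122,  0.1231]), 'med z', np.float64(0.1234))
top held (24, array([ 0.5109, -0.3105,  0.0262,  0.001 ]), 'mid', array([ 0.4987, -0.3091,  0.203 ]), 'med z', np.float64(0.2021)) 
   below (19, array([ 0.5102, -0.3118,  0.001 ]), 'mid', array([ 0.5011, -0.3059,  0.1249]), 'med z', np.float64(0.1248))
side held (80, array([ 0.5144, -0.3136,  0.0272,  0.0018]), 'mid', array([ 0.5133, -0.3084,  0.2028]), 'med z', np.float64(0.2035)) 
   below (113, array([ 0.5125, -0.3147,  0.0013]), 'mid', array([ 0.5134, -0.3148,  0.1247]), 'med z', np.float64(0.1246))
```

carry_out(series="-0.001 -0.0015 -0.02 0;0 0 -0.012 0;0 0 -0.006 0;0 0 -0.006 0;0 0 0 0;0 0 0 0")

```text
time: 13.9
tool_pos: [0.5139, -0.3141, 0.1486]
tcp_rot: [0.519, 3.098, -0.0]
wrist_force: [0.4, 0.7, -1.9]
width: 0.659
grip_force: 32.6
```

carry_out(series="0 0 0 0;0 0 0 0;0 0 0 0;0 0 0 0;0 0 0 0", jaw=1)

```text
time: 14.52
tool_pos: [0.5137, -0.3139, 0.1483]
tcp_rot: [0.519, 3.098, -0.0]
wrist_force: [-0.3, -0.6, 0.0]
width: 0.996
grip_force: 0.0
```

carry_out(series="0 0 0.02 0;0 0 0.04 0;0 0 0.04 0;0 0 0 0;0 0 0 0")

```text
time: 15.15
tool_pos: [0.5138, -0.314, 0.2492]
tcp_rot: [0.519, 3.097, -0.001]
wrist_force: [-0.2, -0.3, 0.7]
width: 1.001
grip_force: 0.0
```

```bash
cat > seat.py <<'E'
import sys
from w import *
zb=float(sys.argv[1]); s,im,d,W=wrist(sys.argv[2]); t=s["tool_pos"]; print(t,s["width"])
C={"wrist":W,**{n:cloud(n,eyes.read_camera(n)[1]) for n in("top","side")}}
for n,W in C.items(): print(n,ring(W,.513,-.312,zb-.006,zb+.01,.04),"\n  coarse",ring(W,.5825,-.1085,.034,.05,.04),"\n  lid",ring(W,.4315,-.0785,.03,.05,.03))
E
python3 seat.py .158 w5
```

```text
[ 0.51375662 -0.31398004  0.24923877] 1.0005374616291511
wrist (1082, array([ 0.5136, -0.3143,  0.026 ,  0.0008]), 'mid', array([ 0.5141, -0.3143,  0.1559]), 'med z', np.float64(0.1572)) 
  coarse (408, array([ 0.585 , -0.1087,  0.0262,  0.0008]), 'mid', array([ 0.5855, -0.1081,  0.0377]), 'med z', np.float64(0.0388)) 
  lid (317, array([ 0.4344, -0.0799,  0.009 ,  0.0023]), 'mid', array([ 0.4343, -0.0787,  0.0361]), 'med z', np.float64(0.0393))
top (47, array([ 0.5099, -0.3133,  0.0263,  0.001 ]), 'mid', array([ 0.5069, -0.3126,  0.1579]), 'med z', np.float64(0.1578)) 
  coarse (56, array([ 0.5809, -0.1065,  0.0262,  0.0009]), 'mid', array([ 0.5806, -0.1078,  0.0399]), 'med z', np.float64(0.039)) 
  lid (42, array([ 0.4297, -0.077 ,  0.0083,  0.0023]), 'mid', array([ 0.4297, -0.0773,  0.0396]), 'med z', np.float64(0.0403))
side (158, array([ 0.5123, -0.3165,  0.0264,  0.0012]), 'mid', array([ 0.5126, -0.3167,  0.1567]), 'med z', np.float64(0.1572)) 
  coarse (114, array([ 0.5842, -0.11  ,  0.0261,  0.0012]), 'mid', array([ 0.5855, -0.1108,  0.0396]), 'med z', np.float64(0.0389)) 
  lid (68, array([ 0.4329, -0.0799,  0.0099,  0.0024]), 'mid', array([ 0.4327, -0.0795,  0.0378]), 'med z', np.float64(0.0404))
```

carry_out(series="0.0175 0.0513 0 0;0.0175 0.0513 0 0;0.0175 0.0513 0 0;0.0175 0.0513 -0.01 0;0 0 -0.05 0;0 0 -0.06 0;0 0 -0.05 0;0 0 -0.03 0;0 0 -0.02 0;0 0 0 0;0 0 0 0")

```text
time: 16.68
tool_pos: [0.5848, -0.109, 0.0295]
tcp_rot: [0.519, 3.096, -0.0]
wrist_force: [-0.2, 0.1, 0.9]
width: 0.999
grip_force: 0.0
```

carry_out(series="0 0 0 0;0 0 0 0;0 0 0 0;0 0 0 0;0 0 0 0", jaw=-1)

```text
time: 17.3
tool_pos: [0.5851, -0.109, 0.0302]
tcp_rot: [0.518, 3.095, -0.0]
wrist_force: [0.4, 0.5, 7.0]
width: 0.642
grip_force: 32.2
```

carry_out(series="0 0 0.03 0;0 0 0.05 0;0 0 0.06 0;0 0 0.06 0;-0.0175 -0.051 0 0;-0.0175 -0.051 0 0;-0.0175 -0.051 0 0;-0.0175 -0.051 0 0;0 0 0 0;0 0 0 0;0 0 0 0")

```text
time: 18.68
tool_pos: [0.514, -0.3115, 0.2282]
tcp_rot: [-0.517, -3.099, -0.001]
wrist_force: [-0.1, -0.1, -1.1]
width: 0.644
grip_force: 32.3
```

```bash
python3 held.py .158 w6
```

```text
[ 0.51400873 -0.31147855  0.22819958] 0.643579618559764
wrist held (2539, array([ 0.5142, -0.3118,  0.0265,  0.0012]), 'mid', array([ 0.5146, -0.3097,  0.239 ]), 'med z', np.float64(0.2375)) 
   below (537, array([ 0.5142, -0.3145,  0.0008]), 'mid', array([ 0.5037, -0.3139,  0.157 ]), 'med z', np.float64(0.1574))
top held (22, array([ 0.51  , -0.3106,  0.026 ,  0.0008]), 'mid', array([ 0.498 , -0.3076,  0.2383]), 'med z', np.float64(0.238)) 
   below (26, array([ 0.5101, -0.3138,  0.0011]), 'mid', array([ 0.5016, -0.3097,  0.1581]), 'med z', np.float64(0.1571))
side held (84, array([ 0.5135, -0.3127,  0.0267,  0.0019]), 'mid', array([ 0.5127, -0.3081,  0.2389]), 'med z', np.float64(0.239)) 
   below (120, array([ 0.5123, -0.3164,  0.0012]), 'mid', array([ 0.5122, -0.3161,  0.1587]), 'med z', np.float64(0.1586))
```

carry_out(series="-0.0005 -0.0015 -0.02 0;0 0 -0.013 0;0 0 -0.006 0;0 0 -0.006 0;0 0 0 0;0 0 0 0")

```text
time: 19.58
tool_pos: [0.5134, -0.3144, 0.1836]
tcp_rot: [0.519, 3.098, -0.0]
wrist_force: [-0.4, 0.3, -1.3]
width: 0.641
grip_force: 32.3
```

carry_out(series="0 0 0 0;0 0 0 0;0 0 0 0;0 0 0 0;0 0 0 0", jaw=1)

```text
time: 20.2
tool_pos: [0.5132, -0.3142, 0.1833]
tcp_rot: [0.519, 3.098, -0.0]
wrist_force: [0.2, 0.9, -0.3]
width: 1.002
grip_force: 0.0
```

carry_out(series="0 0 0.02 0;0 0 0.04 0;0 0 0.04 0;0 0 0 0;0 0 0 0")

```text
time: 20.82
tool_pos: [0.5133, -0.3143, 0.2842]
tcp_rot: [0.519, 3.097, -0.001]
wrist_force: [0.1, 0.8, -1.6]
width: 0.999
grip_force: 0.0
```

```bash
python3 seat.py .192 w7
```

```text
[ 0.51326062 -0.3142812   0.28421048] 0.9992390190524197
wrist (1076, array([ 0.5134, -0.3147,  0.0261,  0.0008]), 'mid', array([ 0.5137, -0.3147,  0.1898]), 'med z', np.float64(0.1912)) 
  coarse 0 
  lid (264, array([ 0.4344, -0.08  ,  0.0087,  0.0022]), 'mid', array([ 0.4346, -0.0789,  0.0361]), 'med z', np.float64(0.0393))
top (53, array([ 0.5091, -0.3131,  0.026 ,  0.0008]), 'mid', array([ 0.5079, -0.3128,  0.1921]), 'med z', np.float64(0.1916)) 
  coarse 0 
  lid (42, array([ 0.4297, -0.0768,  0.0083,  0.0023]), 'mid', array([ 0.4297, -0.0773,  0.0397]), 'med z', np.float64(0.0399))
side (165, array([ 0.5121, -0.3168,  0.0264,  0.0013]), 'mid', array([ 0.5126, -0.3165,  0.1909]), 'med z', np.float64(0.1913)) 
  coarse 0 
  lid (66, array([ 0.4326, -0.0804,  0.0093,  0.0023]), 'mid', array([ 0.4329, -0.0789,  0.0387]), 'med z', np.float64(0.0403))
```

carry_out(series="-0.0158 0.047 0 0;-0.0158 0.047 0 0;-0.0158 0.047 0 0;-0.0158 0.047 -0.01 0;-0.0158 0.047 -0.03 0;0 0 -0.06 0;0 0 -0.06 0;0 0 -0.05 0;0 0 -0.02 0;0 0 0 0;0 0 0 0")

```text
time: 22.35
tool_pos: [0.4346, -0.0793, 0.0538]
tcp_rot: [0.519, 3.098, -0.0]
wrist_force: [0.9, -0.4, -0.1]
width: 1.002
grip_force: 0.0
```

Run:
```python
from w import *
s,im,d,W=wrist("w8"); print(s["tool_pos"],s["width"]); print(ring(W,.4344,-.0795,.03,.046,.02,.012));
```

```text
[ 0.43463796 -0.07934871  0.05380989] 1.0017299021152302
(1645, array([ 0.4354, -0.0779,  0.0034]), 'mid', array([ 0.4343, -0.0777,  0.036 ]), 'med z', np.float64(0.0395))
```

View pics/w8.png

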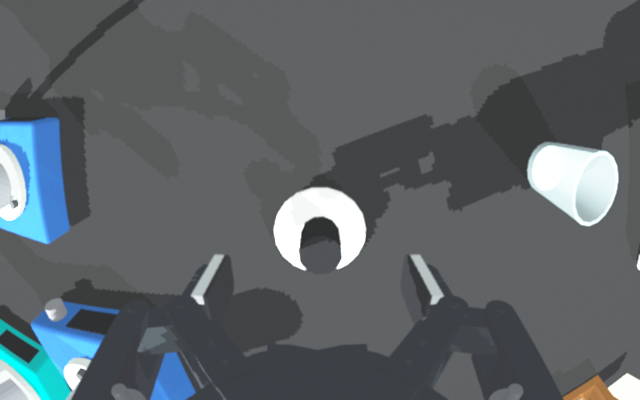

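The lid's knob (320,245) is centred between the open pads (215,258 and 420,258). I close partway here, clear above, to measure the tip height.

carry_out(series="0 0 0 0;0 0 0 0;0 0 0 0", jaw=-0.1)

```text
time: 22.78
tool_pos: [0.4345, -0.0793, 0.0538]
tcp_rot: [0.519, 3.097, -0.0]
wrist_force: [0.2, 0.2, -0.3]
width: 0.454
grip_force: 0.0
```

Run:
```python
from w import *
s,im,d,W=wrist("w9"); t=s["tool_pos"]; print(t,s["width"])
R=cv2.Rodrigues(s["tcp_rot"])[0]; Q=(W-t).reshape(-1,3)@R; Q=Q[np.isfinite(Q[:,0])]
for sg in(1,-1):
    P=Q[(abs(Q[:,0])<.014)&(sg*Q[:,1]>.014)&(sg*Q[:,1]<.045)&(Q[:,2]<.024)]
    print(len(P),np.round(P.min(0),4),np.round(P.max(0),4),np.round(np.percentile(P[:,2],[90,95,98]),4) if len(P) else"")
```

```text
[ 0.43450062 -0.07932744  0.05377747] 0.4540144662012877
5921 [-0.0136  0.0171 -0.0841] [0.014  0.045  0.0133] [-0.0074  0.0003  0.0056]
5680 [-0.014  -0.045  -0.0839] [ 0.014  -0.0176  0.0133] [-0.0069  0.0005  0.0052]
```

carry_out(series="0 0 -0.014 0;0 0 -0.01 0;0 0 0 0;0 0 0 0")

```text
time: 23.32
tool_pos: [0.434, -0.0792, 0.0289]
tcp_rot: [-0.519, -3.098, -0.0]
wrist_force: [0.1, 0.4, -0.2]
width: 0.45
grip_force: 0.0
```

carry_out(series="0 0 0 0;0 0 0 0;0 0 0 0;0 0 0 0;0 0 0 0", jaw=-1)

```text
time: 23.95
tool_pos: [0.4346, -0.0793, 0.0296]
tcp_rot: [0.519, 3.098, -0.0]
wrist_force: [-0.1, -0.3, 2.2]
width: 0.268
grip_force: 29.4
```

carry_out(series="0 0 0.03 0;0 0 0.05 0;0 0 0.05 0;0 0 0.05 0;0 0 0.05 0;0.0158 -0.0468 0 0;0.0158 -0.0468 0 0;0.0158 -0.0468 0 0;0.0158 -0.0468 0 0;0.0158 -0.0468 0 0;0 0 0 0;0 0 0 0;0 0 0 0")

```text
time: 25.58
tool_pos: [0.5128, -0.312, 0.259]
tcp_rot: [-0.517, -3.098, -0.001]
wrist_force: [-0.5, -0.2, -0.8]
width: 0.268
grip_force: 29.7
```

Run:
```python
from w import *
s,im,d,W=wrist("w10"); t=s["tool_pos"]; print(t,s["width"])
C={"wrist":W,**{n:cloud(n,eyes.read_camera(n)[1]) for n in("top","side")}}
for n,W in C.items(): print(n,"disc",ring(W,t[0],t[1],t[2]-.0245,t[2]-.014,.031),"\n   below",ring(W,.513,-.3145,.189,.197,.034,.0265))
```

```text
[ 0.51276807 -0.31201163  0.25903924] 0.2679808507597484
wrist disc (3457, array([ 0.5153, -0.3131,  0.0243,  0.004 ]), 'mid', array([ 0.504 , -0.3115,  0.2399]), 'med z', np.float64(0.241)) 
   below (513, array([ 0.514 , -0.3148,  0.0008]), 'mid', array([ 0.5018, -0.3136,  0.1913]), 'med z', np.float64(0.1915))
top disc (100, array([ 0.5159, -0.3137,  0.0274,  0.0034]), 'mid', array([ 0.5018, -0.3083,  0.2408]), 'med z', np.float64(0.2417)) 
   below (27, array([ 0.4788, -0.2833,  0.008 ]), 'mid', array([ 0.5005, -0.3081,  0.193 ]), 'med z', np.float64(0.1914))
side disc (184, array([ 0.5121, -0.3146,  0.0234,  0.004 ]), 'mid', array([ 0.5113, -0.3147,  0.2402]), 'med z', np.float64(0.2429)) 
   below (122, array([ 0.5118, -0.3169,  0.0012]), 'mid', array([ 0.5125, -0.3164,  0.1926]), 'med z', np.float64(0.1924))
```

View pics/w10.png

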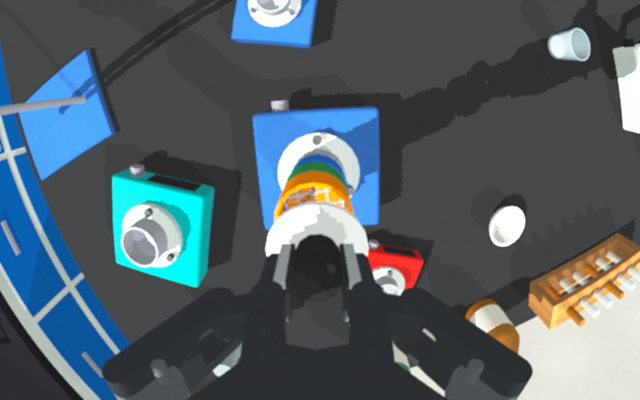

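carry_out(series="0.001 -0.0015 -0.02 0;0 0 -0.011 0;0 0 -0.006 0;0 0 -0.005 0;0 0 0 0;0 0 0 0")

```text
time: 26.48
tool_pos: [0.5144, -0.3149, 0.2177]
tcp_rot: [0.519, 3.098, -0.001]
wrist_force: [-0.4, 0.5, 0.7]
width: 0.263
grip_force: 29.7
```

carry_out(series="0 0 -0.0015 0;0 0 0 0;0 0 0 0")

```text
time: 26.85
tool_pos: [0.5142, -0.3148, 0.2159]
tcp_rot: [0.519, 3.098, -0.0]
wrist_force: [-0.8, -0.0, -0.2]
width: 0.264
grip_force: 29.7
```

carry_out(series="0 0 0 0;0 0 0 0;0 0 0 0;0 0 0 0;0 0 0 0", jaw=1)

```text
time: 27.48
tool_pos: [0.5142, -0.3147, 0.2158]
tcp_rot: [-0.519, -3.098, -0.0]
wrist_force: [-0.1, 0.0, 0.2]
width: 1.003
grip_force: 0.0
```

carry_out(series="0 0 0.02 0;0 0 0.04 0;0 0 0.04 0;0 0 0 0;0 0 0 0")

```text
time: 28.1
tool_pos: [0.5143, -0.3147, 0.3167]
tcp_rot: [0.519, 3.097, -0.001]
wrist_force: [-0.5, -0.1, -1.2]
width: 1.002
grip_force: 0.0
```

Run:
```python
from w import *
s,im,d,W=wrist("w11"); t=s["tool_pos"]; print(t,s["width"])
C={"wrist":W}
for n in("top","side"):
    i,d=eyes.read_camera(n); C[n]=cloud(n,d)
    if n=="side": cv2.imwrite("pics/s11.png",cv2.resize(i[150:350,270:490],None,fx=2.7,fy=2.7,interpolation=cv2.INTER_CUBIC))
for n,W in C.items():
    print(n,"knob",ring(W,t[0],t[1],.218,.236,.03),"disc",ring(W,t[0],t[1],.19,.205,.031))
    Q=W.reshape(-1,3); Q=Q[np.isfinite(Q[:,0])]; Q=Q[(np.hypot(Q[:,0]-t[0],Q[:,1]-t[1])<.024)&(np.hypot(Q[:,0]-t[0],Q[:,1]-t[1])>.016)&(abs(Q[:,2]-.198)<.006)]
    print("  tilt",np.linalg.lstsq(np.c_[Q[:,:2],np.ones(len(Q))],Q[:,2],rcond=None)[0][:2].round(3),len(Q))
```

```text
[ 0.51425687 -0.31474868  0.3167107 ] 1.0022110432268214
wrist knob (777, array([ 0.5127, -0.3145,  0.0084,  0.0023]), 'mid', array([ 0.5134, -0.3146,  0.2229]), 'med z', np.float64(0.2255)) disc (2378, array([ 0.5154, -0.3154,  0.0223,  0.0038]), 'mid', array([ 0.5133, -0.3146,  0.1975]), 'med z', np.float64(0.1976))
  tilt [ 0.001 -0.001] 1144
top knob (55, array([ 0.5094, -0.3135,  0.0085,  0.0023]), 'mid', array([ 0.5098, -0.3132,  0.2255]), 'med z', np.float64(0.2261)) disc (210, array([ 0.5112, -0.3148,  0.0215,  0.0037]), 'mid', array([ 0.5104, -0.3132,  0.1977]), 'med z', np.float64(0.1979))
  tilt [0.001 0.014] 114
side knob (90, array([ 0.5116, -0.3174,  0.0097,  0.0021]), 'mid', array([ 0.5127, -0.3162,  0.2241]), 'med z', np.float64(0.2264)) disc (264, array([ 0.5114, -0.3172,  0.0226,  0.0044]), 'mid', array([ 0.5121, -0.316 ,  0.1975]), 'med z', np.float64(0.1995))
  tilt [ 0.005 -0.01 ] 92
```

View pics/s11.png

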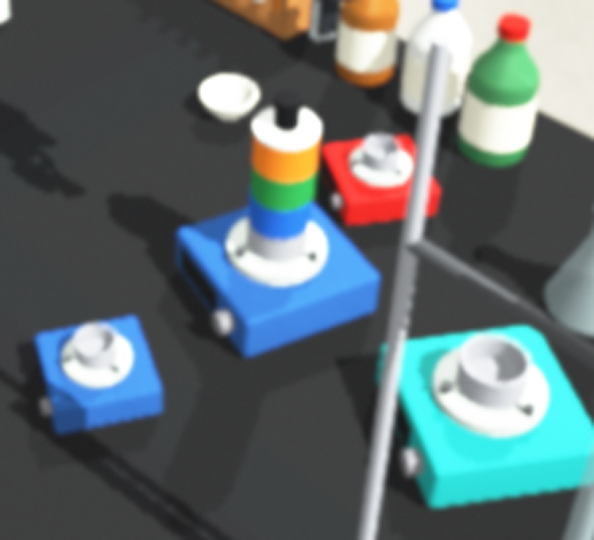

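The column (285,180) stands straight on the large blue shaker in the order blue, green, orange, lid. The lid's disc is level at z = 0.198, its seated height.

```bash
python3 -c "
from workcell import bot
print(bot.finish_job())"
```

```text
the job is handed in; nothing more can be done
None
```

The sieve column (pan, blue, green, orange, lid) is set up on the large blue shaker, seated and level by the last camera measurements. I handed the job in at about 28 s, and no verdict was returned.

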